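# Pack the two-tier fitter's tray

### The job

Pack up the two-tier tray: lay the marker and the scriber flat in the open base tray, then lift the tray with the handle onto the base so that its four feet drop inside the corners and it sits fully home, and only then put the two bolts in it, one on each side of the handle. Leave the drill-bit box and the tape measure where they are, and let go of everything at the end.

Things in the scene. Friction and masses are not known exactly. Their poses are not given: they have to be found in the camera images.
- base_tray: Base tray, open, no handle, dark steel, loose, about 0.9 kg: 120 (its x) x 170 (its y) x 34 mm high, walls and floor 4 mm (inside 112 x 162 mm, 30 mm deep). A low rib (4 mm wide, 6 mm above the floor) along y at x = 0 makes two lanes, centred at x = -29 and +29 mm. The upper tray, when home, rests on its rim. Origin: centre of its underside, z up.
- upper_tray: Upper tray, dark steel, with handle, 0.45 kg, 120 (x) x 170 (y) mm. Origin: centre, under the feet. 4 rubber feet 10 mm high, tapering 18 to 12 mm, at x +-44.5, y +-69.5 mm, fit in the base's corners with 2.5 mm play; home, its origin is 24 mm above the base's. Floor z = 14, walls to z = 39 mm. A 6 mm wall at y = 0 makes two bays 112 x 78 mm, centred at y = -42, +42 mm.
- handle (a point): Middle of the upper tray's carrying handle, 65 mm above the tray's origin, axes as the tray's: a brown wooden bar, 98 mm long along x, 14 mm wide (y), 14 mm high, top 72 mm above the tray's origin, on steel posts at x = -43 and +43 mm. Between the posts there is 19 mm of free height under the bar, above the cross wall. Grip it across y in the middle.
- marker: Paint marker lying flat: white barrel, black cap, 134 mm long along its y (the cap toward -y), 14 mm wide, 13 mm high, about 20 g. Origin: middle of its underside. Grip across x at the middle.
- scriber: Scriber lying flat: thin steel pencil-like tool 125 mm long along its y, hexagonal body 11 mm wide and 10 mm high from y = -28 to +62 mm, thin needle toward -y, about 30 g. Origin: middle of its length, on its underside. Grip the body across x at about y = +17 mm.
- bolt_1: Steel M8 hexagon bolt lying down, 38 mm long along its y, 15 mm wide at the head, 13 mm high, about 22 g. Origin: middle of its underside. Grip across x at the middle. The two bolts are alike.
- bolt_2: The other M8 bolt, same shape, size, origin and axes as the first.
- bit_box: Closed green drill-bit box, 46 x 76 (y) x 26 mm, origin centre of underside; stays where it is.
- tape_measure: Yellow tape measure standing upright, 35 x 83 (y) x 66 mm high, origin centre of underside; stays where it is.

How it is judged:
On the way, in this order (a step that is already met when the one before it is completed fails the run):
1. the marker and the scriber both lie flat in the base tray, let go, before the upper tray is on it (x of marker in the frame of base_tray between -0.056 and 0.056 m and y of marker in the frame of base_tray between -0.022 and 0.022 m and z of marker in the frame of base_tray between 0 and 0.024 m and angle between marker's own y axis and vertical between 1.44 and 1.7 rad and x of scriber in the frame of base_tray between -0.056 and 0.056 m and y of scriber in the frame of base_tray between -0.022 and 0.022 m and z of scriber in the frame of base_tray between 0 and 0.024 m and angle between scriber's own y axis and vertical between 1.44 and 1.7 rad and contact force between the fingers and marker below 0.3 N and contact force between the fingers and scriber below 0.3 N and horizontal distance between upper_tray and base_tray above 0.05 m), for 0.2 s.
2. the upper tray sits fully home on the base tray with the marker and the scriber under it, let go, and no bolt in it yet (x of marker in the frame of base_tray between -0.056 and 0.056 m and y of marker in the frame of base_tray between -0.022 and 0.022 m and z of marker in the frame of base_tray between 0 and 0.024 m and angle between marker's own y axis and vertical between 1.44 and 1.7 rad and x of scriber in the frame of base_tray between -0.056 and 0.056 m and y of scriber in the frame of base_tray between -0.022 and 0.022 m and z of scriber in the frame of base_tray between 0 and 0.024 m and angle between scriber's own y axis and vertical between 1.44 and 1.7 rad and horizontal distance between upper_tray and base_tray below 0.007 m and z of upper_tray in the frame of base_tray between 0.021 and 0.0275 m and angle between the y axis of upper_tray and the y axis of base_tray, either way round below 0.07 rad and angle between upper_tray's own z axis and vertical below 0.06 rad and contact force between the fingers and upper_tray below 0.3 N and not (x of bolt_1 in the frame of upper_tray between -0.06 and 0.06 m and y of bolt_1 in the frame of upper_tray between -0.085 and 0.085 m and z of bolt_1 in the frame of upper_tray between 0 and 0.06 m) and not (x of bolt_2 in the frame of upper_tray between -0.06 and 0.06 m and y of bolt_2 in the frame of upper_tray between -0.085 and 0.085 m and z of bolt_2 in the frame of upper_tray between 0 and 0.06 m)), for 0.2 s.
3. one bolt lies in each bay of the upper tray (horizontal distance between upper_tray and base_tray below 0.007 m and z of upper_tray in the frame of base_tray between 0.021 and 0.0275 m and angle between the y axis of upper_tray and the y axis of base_tray, either way round below 0.07 rad and angle between upper_tray's own z axis and vertical below 0.06 rad and (((x of bolt_1 in the frame of upper_tray between -0.056 and 0.056 m and y of bolt_1 in the frame of upper_tray between 0.003 and 0.081 m and z of bolt_1 in the frame of upper_tray between 0.01 and 0.034 m) and (x of bolt_2 in the frame of upper_tray between -0.056 and 0.056 m and y of bolt_2 in the frame of upper_tray between -0.081 and -0.003 m and z of bolt_2 in the frame of upper_tray between 0.01 and 0.034 m)) or ((x of bolt_1 in the frame of upper_tray between -0.056 and 0.056 m and y of bolt_1 in the frame of upper_tray between -0.081 and -0.003 m and z of bolt_1 in the frame of upper_tray between 0.01 and 0.034 m) and (x of bolt_2 in the frame of upper_tray between -0.056 and 0.056 m and y of bolt_2 in the frame of upper_tray between 0.003 and 0.081 m and z of bolt_2 in the frame of upper_tray between 0.01 and 0.034 m)))), for 0.2 s.
At the end, for the whole second after the job is handed in: Marker and scriber lie flat in the base tray; the upper tray is home on it (centres within 7 mm, 21 to 27.5 mm above its origin, aligned within 0.07 rad either way round, level within 0.06 rad); one bolt lies in each bay; all is let go and at rest; bystanders moved under 30 mm (all of step 3 and x of marker in the frame of base_tray between -0.056 and 0.056 m and y of marker in the frame of base_tray between -0.022 and 0.022 m and z of marker in the frame of base_tray between 0 and 0.024 m and angle between marker's own y axis and vertical between 1.44 and 1.7 rad and x of scriber in the frame of base_tray between -0.056 and 0.056 m and y of scriber in the frame of base_tray between -0.022 and 0.022 m and z of scriber in the frame of base_tray between 0 and 0.024 m and angle between scriber's own y axis and vertical between 1.44 and 1.7 rad and contact force between the fingers and marker below 0.3 N and contact force between the fingers and scriber below 0.3 N and contact force between the fingers and bolt_1 below 0.3 N and contact force between the fingers and bolt_2 below 0.3 N and contact force between the fingers and upper_tray below 0.3 N and contact force between the fingers and base_tray below 0.3 N and linear speed of each of base_tray, upper_tray, marker, scriber, bolt_1, bolt_2 below 0.02 m/s); the robot touches nothing.
It fails at once if the bit box is moved more than 30 mm (distance of bit_box from where it was at the start of the episode above 0.03 m).
It fails at once if the tape measure is moved more than 30 mm (distance of tape_measure from where it was at the start of the episode above 0.03 m).
It also fails if it takes over 136 s, if anything falls off the work surface, if the arm or the gripper's body presses on something with over 40 N, if the wrist force passes 120 N, or if a joint passes its speed limit or range.

### The arm

A 7-joint arm with a two-finger parallel gripper is mounted at the origin on the work surface; the furniture and walls round the work are solid. World frame = base frame: x ahead of the robot, y to its left, z up, the work surface at z = 0. Lengths are in m, angles in rad, forces in N, time in s.
With the tool pointing down it reaches from about 0.4 to 0.875 m from the base axis. Payload 19.3 kg.
Tool frame: the origin (TCP) lies at the very end of the fingers, on their centre line; the grasp point (between the pads) lies 19 mm behind it; z points along the fingers, y is the line along which they close (so a half turn about z gives the same grasp; the last joint's range is limited). The gripper opens to 85 mm and grips with 20 to 120 N. Pads are 22 mm wide; open, the fingers measure 114 mm over their backs; the gripper's body (76 mm by 85 mm) begins 54 mm behind the grasp point. The pads swing forward as they close: fully open they stand 13 mm farther back than shut.
Start: joints at [1.076, 0.521, -0.036, 1.599, 0.021, 1.021, -0.113], TCP at [0.258, -0.569, 0.205] pointing down, gripper open.
Joint ranges: [-2.91, 2.91], [-0.3, 2.13], [-1.5, 1.42], [0.17, 2.43], [-1.26, 4.41], [0.16, 1.93], [-2.52, 2.52]. Speed limits (rad/s): [1.89, 1.89, 2.39, 2.39, 3.01, 3.01, 3.01].

### API

Orientations are given as [roll, pitch, yaw] about the fixed x, y, z axes, in that order (R = Rz(yaw) Ry(pitch) Rx(roll)).
In Python, from workcell import bot gives the robot as it stands. The module is installed in compiled form; this text tells all that it offers.
- The arm moves only by the tool apply_moves, never from a script. Its arguments are lists of equal length, an entry for each row: "claw": the finger opening in m, from 0 to 0.0854; "xyz": the shift along the tool's x, y, z in m, a list of three; "twist": the turn, a rotation vector about the tool's x, y, z in rad, a list of three. A call has 1 to 20 rows; each row shifts and turns the commanded pose from where the row before left it, along the tool's axes as they then stand; what a row does not reach is not made up. A row lasts 1/10 s, in which the tool goes at most 50 mm and 8.59 degrees, less where a joint would pass 70% of its speed; a pose out of reach is approached as far as the arm can. A call with a gripper value outside its range is refused whole. The fingers move at their own pace and stop on an object; "force" is the grip in N (left out, the last holds). Time passes only in rows, so rows that do not move let the fingers close. It gives the time, the measured TCP pose, the force, the opening and the grip force at its end, in the units of the state.
- bot.observe(): the state, without advancing time (a new reading comes with each control period).
- bot.grab_frame(name): name is "scene" or "top" or "wrist"; returns a dict with "img" (400x640x3 uint8, red, green, blue), "vfov" (degrees; the focal length in pixels is half the picture's height over the tangent of half this angle, whatever the lens; pixels are square), "cx", "cy" (the principal point, pixels), "view" (4x4, takes a point from world to camera coordinates). Camera axes: x right, y up, looking along -z (the intrinsics and any distortion apply to the point x, -y, -z); pixel columns grow to the right and rows downward; lengths in m; the calibration is good to about 2 mm. A picture is of the moment at which its call begins. There is no depth.
- bot.job_done(): hands the job in; it is judged then, once.
Trained networks look in the newest picture that a camera, given by its name, has taken for a name from the list of things; names that differ only in an ending like _2 or _b are one class to them, and where a whole thing is asked for, a point or a joint stands for the part that bears it (a point fixed in the world has none). Each returns a list of dicts, best first, with "score" (0 to 1); they miss things now and then, are a little off and sometimes report something else, mostly with a low value. They report only what shows in the picture. A call takes as long as a camera call.
- bot.find_in(camera, query): "position" ([x, y, z] in m, in world coordinates, good to about 4 mm: the middle of the surface that is visible of it).
The state is a dict: "clock": time; "qpos": joint angles; "qd": joint speeds; "joint_efforts": joint torques, N m; "position": TCP position; "tool_rot": TCP orientation; "force": force on the tool from outside, world axes, zero at the start; "moment": the same for the moment, N m; "grip_width": finger opening in m; "finger_force": force on a finger pad.
Only numpy, scipy, OpenCV 4.12 (cv2) and the standard library are available. Lean on these libraries where they do the work, as an engineer would, in place of code of your own. Each camera call takes 0.05 s, during which the arm holds its last target. There are 200 camera calls.

## Working session

There is one attempt and no reset: what is moved stays moved. The work goes in short steps, Python scripts to look and compute and a tool call to move; the robot and the scene stay as the last step left them, time stands still between calls to the robot, and variables do not carry over. Pictures are saved under pics/ and viewed, at most 14 in all, crops included, and the job is handed in when it is done.

Besides the shell and the picture viewer there is one more tool, called after "Request:" as name(argument=value, ...) on one line, values as JSON. apply_moves: Moves the arm, as the interface text tells. Its arguments: {"type":"object","properties":{"claw":{"type":"array"},"xyz":{"type":"array"},"twist":{"type":"array"},"force":{"type":"number"}},"required":["claw","xyz","twist"]}

```bash
mkdir -p pics; cat > h.py <<'E'
import numpy as np,cv2
from workcell import bot
def cam(name,save=None):
    f=bot.grab_frame(name)
    if save: cv2.imwrite('pics/'+save,f['img'][:,:,::-1])
    np.savez('last_%s.npz'%name,**{k:np.array(f[k]) for k in('img','vfov','cx','cy','view')})
    return f
def F(f): return 200/np.tan(np.radians(float(f['vfov']))/2)
def ray(f,u,v):
    V=np.array(f['view']);R,t=V[:3,:3],V[:3,3]
    d=np.array([(u-f['cx'])/F(f),-(v-f['cy'])/F(f),-1]);return -R.T@t,R.T@d
def at(f,u,v,z):
    o,d=ray(f,u,v);return o+d*(z-o[2])/d[2]
def proj(f,p):
    V=np.array(f['view']);c=V[:3,:3]@np.array(p)+V[:3,3]
    return f['cx']+F(f)*c[0]/-c[2],f['cy']-F(f)*c[1]/-c[2]
def load(n): return dict(np.load('last_%s.npz'%n))
E
python3 - <<'E'
from h import *
s=bot.observe();print({k:np.round(v,3) for k,v in s.items()})
for c in('scene','top'):
    f=cam(c,c+'0.png');print(c,f['vfov'],f['cx'],f['cy'],np.round(f['view'],3).tolist())
    for q in['base_tray','upper_tray','handle','marker','scriber','bolt_1','bit_box','tape_measure']:
        print(q,[(np.round(d['position'],3).tolist(),round(d['score'],2)) for d in bot.find_in(c,q)[:3]])
E
```

```text
{'clock': np.float64(0.0), 'qpos': array([ 1.076,  0.522, -0.036,  1.6  ,  0.021,  1.021, -0.113]), 'qd': array([ 0.   ,  0.001, -0.001,  0.   ,  0.   , -0.001,  0.002]), 'joint_efforts': array([ 1.0000e-03, -9.2711e+01,  1.9800e+00, -3.6993e+01,  1.8000e-02,
        8.0000e-03, -0.0000e+00]), 'position': array([ 0.257, -0.569,  0.205]), 'tool_rot': array([-3.14 ,  0.   ,  0.425]), 'force': array([ 0.596, -1.176,  0.728]), 'moment': array([ 0.026, -0.023, -0.022]), 'finger_force': np.float64(0.0), 'grip_width': np.float64(0.086)}
scene 48.90793648527205 315.91699232578156 195.86363247595324 [[-0.896, -0.444, -0.025, 0.483], [0.19, -0.433, 0.881, -0.15], [-0.402, 0.784, 0.472, -0.99], [0.0, 0.0, 0.0, 1.0]]
base_tray [([0.644, -0.082, 0.012], 0.69)]
upper_tray [([0.54, 0.305, 0.023], 0.91)]
handle [([0.534, 0.298, 0.026], 0.89)]
marker [([0.463, 0.119, 0.012], 0.5)]
scriber [([0.434, -0.21, 0.011], 0.38)]
bolt_1 [([0.383, 0.316, 0.011], 0.53)]
bit_box [([0.566, 0.109, 0.027], 0.72)]
tape_measure [([0.639, 0.141, 0.039], 0.92)]
top 54.28684365808063 316.37656270912237 196.0505037297856 [[0.008, -1.0, -0.006, 0.041], [0.974, 0.006, 0.226, -0.524], [-0.226, -0.008, 0.974, -0.952], [0.0, 0.0, 0.0, 1.0]]
base_tray [([0.643, -0.078, 0.004], 0.76)]
upper_tray [([0.541, 0.288, 0.009], 0.85), ([0.643, -0.075, 0.003], 0.67)]
handle [([0.538, 0.285, 0.014], 0.62), ([0.434, -0.219, 0.005], 0.5)]
marker [([0.462, 0.112, 0.014], 0.68)]
scriber []
bolt_1 [([0.47, -0.057, 0.003], 0.62), ([0.379, 0.313, 0.006], 0.54)]
bit_box [([0.564, 0.099, 0.025], 0.84)]
tape_measure [([0.638, 0.115, 0.054], 0.87)]
```

View pics/top0.png

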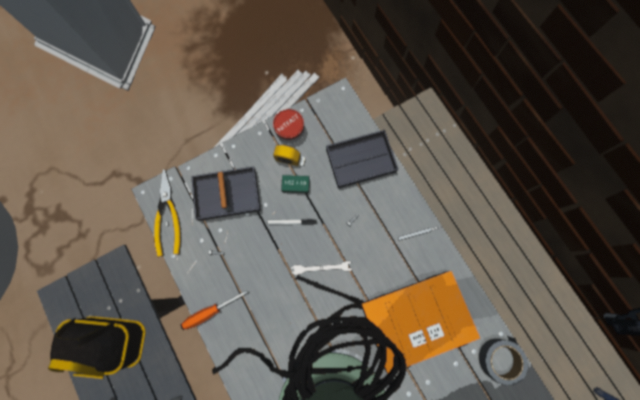

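View pics/scene0.png

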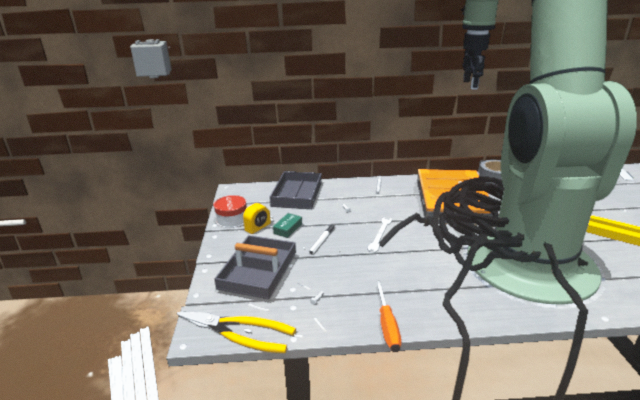

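Top view: base tray centre (361,160), upper tray (226,193) with handle (222,190), marker (292,222) cap to the right, scriber (418,234), bolts (352,220) and (213,252). The scene view agrees with this.

```bash
cat >> h.py <<'E'
def state():
    s=bot.observe();p=np.array(s['position']);r=np.array(s['tool_rot']);return s,p,r
def go(x,y,z,yaw,cur=None):
    """print tool-frame move: rotate first, then translate in the new frame"""
    if cur is None:
        s,p,r=state()
    else: p,r=np.array(cur[:3]),np.array([np.pi,0,cur[3]])
    dy=(yaw-r[2]+np.pi/2)%np.pi-np.pi/2
    y2=r[2]+dy;d=np.array([x,y,z])-p
    c,sn=np.cos(y2),np.sin(y2)
    sh=[c*d[0]+sn*d[1], sn*d[0]-c*d[1], -d[2]]
    print('twist z %.3f'%(-dy),'then shift',np.round(sh,4),'final yaw %.3f'%y2,'rows',np.round(np.linalg.norm(sh)/.05,1))
E
python3 - <<'E'
from h import *
from scipy.spatial.transform import Rotation as Ro
f=load('top')
g=lambda u,v,z:at(f,u,v,z)
def seg(n,a,b,z):
    a,b=g(*a,z),g(*b,z);d=b-a;print(n,np.round((a+b)/2,3),'len %.3f dir %.3f'%(np.linalg.norm(d),np.arctan2(d[1],d[0])))
seg('marker',(268,222),(316,222),.008)
seg('scriber',(400,239),(438,230),.006)
seg('b1',(347,225),(357,216),.006)
seg('b2',(206,253),(222,252),.006)
for n,z,c in(('base',.034,[(327,149),(382,131),(397,169),(341,187)]),('upper',.039,[(193,175),(257,168),(261,211),(197,220)])):
    P=np.array([g(*q,z) for q in c]);print(n,P.mean(0).round(3),[(round(float(np.linalg.norm(P[i]-P[i-1])),3),round(float(np.arctan2(*(P[i]-P[i-1])[1::-1])),3)) for i in range(4)])
f=cam('wrist','w0.png');s,p,r=state()
V=np.array(f['view']);C=-V[:3,:3].T@V[:3,3];R=Ro.from_euler('xyz',r).as_matrix()
print('cam in tool',R.T@(C-p),'cam axes in tool\n',(R.T@V[:3,:3].T).round(3),f['vfov'],f['cx'],f['cy'])
for t in[(0.45,-0.13,.33,.425)]: go(*t)
E
```

```text
marker [0.464 0.111 0.008] len 0.129 dir -1.564
scriber [ 0.433 -0.23   0.006] len 0.106 dir -1.333
b1 [ 0.469 -0.051  0.006] len 0.037 dir -0.834
b2 [0.381 0.316 0.006] len 0.042 dir -1.501
base [ 0.635 -0.078  0.034] [(0.114, 0.338), (0.161, -1.233), (0.116, -2.814), (0.16, 1.896)]
upper [0.535 0.283 0.039] [(0.124, 0.164), (0.173, -1.451), (0.119, -3.011), (0.169, 1.72)]
cam in tool [ 6.68613072e-02 -9.98901945e-05 -1.69347668e-01] cam axes in tool
 [[ 0.001  0.964  0.265]
 [ 1.    -0.001 -0.001]
 [-0.     0.265 -0.964]] 58.06363036538108 322.1536097590101 200.46694456311934
twist z -0.000 then shift [ 0.3565 -0.321  -0.1246] final yaw 0.425 rows 9.9
```

```bash
python3 - <<'E'
from h import *
go(0.44,-0.2,.2,1.81)
E
```

```text
twist z -1.385 then shift [0.3157 0.2648 0.0054] final yaw 1.810 rows 8.2
```

Request:
apply_moves(claw=[0.085,0.085,0.085,0.085,0.085,0.085,0.085,0.085,0.085,0.085,0.085,0.085,0.085,0.085,0.085,0.085,0.085,0.085,0.085,0.085], xyz=[[0,0,0],[0,0,0],[0,0,0],[0,0,0],[0,0,0],[0,0,0],[0,0,0],[0,0,0],[0,0,0],[0,0,0],[0.035,0.03,0],[0.035,0.03,0],[0.035,0.03,0],[0.035,0.03,0],[0.035,0.03,0],[0.035,0.03,0],[0.035,0.03,0],[0.035,0.03,0],[0.036,0.025,0],[0,0,0]], twist=[[0,0,-0.1385],[0,0,-0.1385],[0,0,-0.1385],[0,0,-0.1385],[0,0,-0.1385],[0,0,-0.1385],[0,0,-0.1385],[0,0,-0.1385],[0,0,-0.1385],[0,0,-0.1385],[0,0,0],[0,0,0],[0,0,0],[0,0,0],[0,0,0],[0,0,0],[0,0,0],[0,0,0],[0,0,0],[0,0,0]], force=40)

```text
clock: 2.95
position: [0.4424, -0.1944, 0.2059]
tool_rot: [3.14, -0.001, 1.817]
force: [-0.8, -0.4, 0.0]
grip_width: 0.085
finger_force: 0.0
```

```bash
python3 - <<'E'
from h import *
s,p,r=state();print(p.round(4),r.round(3))
f=cam('wrist','w1.png')
for q in['scriber','bolt_1','base_tray','marker']:
    print(q,[(np.round(d['position'],3).tolist(),round(d['score'],2)) for d in bot.find_in('wrist',q)[:3]])
E
```

```text
[ 0.4424 -0.1944  0.2059] [ 3.140e+00 -1.000e-03  1.817e+00]
scriber [([0.437, -0.219, 0.008], 0.57)]
bolt_1 [([0.469, -0.056, 0.012], 0.61)]
base_tray [([0.651, -0.073, 0.004], 0.87)]
marker [([0.652, -0.075, 0.007], 0.44)]
```

View pics/w1.png

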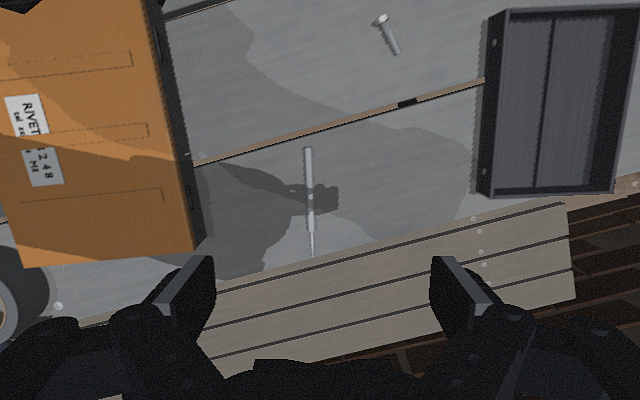

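Wrist view: scriber body end at (308,147), needle tip at (313,257). Bolt at (387,34), head (380,20). Base tray rim corners at (507,9), (491,197) and (613,192).

```bash
python3 - <<'E'
from h import *
f=load('wrist')
a=at(f,308,147,.006);b=at(f,313,257,.005);d=a-b;L=np.linalg.norm(d);u=d/L
m=b+u*.0625;g=b+u*(.0625+.017)
print('len',L,'mid',m,'grip',g,'yaw',np.arctan2(u[1],u[0]))
for q in[(507,9),(640,4),(613,192),(491,197)]:print(at(f,*q,.034).round(4))
a=at(f,380,18,.007);b=at(f,396,53,.005);print('bolt',(a+b)/2,np.linalg.norm(a-b),np.arctan2(*(a-b)[1::-1]))
go(g[0],g[1],.1,np.arctan2(u[1],u[0]))
E
```

```text
len 0.12216726741116317 mid [ 0.43961476 -0.23354677  0.00551159] grip [ 0.43488543 -0.21721845  0.00565075] yaw 1.8527215885796524
[ 0.5611 -0.0164  0.034 ]
[0.6699 0.0151 0.034 ]
[ 0.7221 -0.1425  0.034 ]
[ 0.6085 -0.1763  0.034 ]
bolt [ 0.47183983 -0.05597861  0.006     ] 0.034610359639616325 2.3294878477611825
twist z -0.045 then shift [-0.0144 -0.0093  0.1054] final yaw 1.853 rows 2.1
```

Request:
apply_moves(claw=[0.05,0.05,0.05,0.05,0.05], xyz=[[0,0,0],[-0.007,-0.005,0.035],[-0.007,-0.004,0.035],[0,0,0.035],[0,0,0]], twist=[[0,0,-0.045],[0,0,0],[0,0,0],[0,0,0],[0,0,0]])

```text
clock: 3.7
position: [0.433, -0.2158, 0.0973]
tool_rot: [-3.137, -0.004, 1.853]
force: [0.5, -0.6, 1.0]
grip_width: 0.0498
finger_force: 0.0
```

```bash
python3 - <<'E'
from h import *
s,p,r=state();print(p.round(4),r.round(3))
f=cam('wrist','w2.png')
E
```

```text
[ 0.433  -0.2158  0.0973] [-3.137 -0.004  1.853]
```

View pics/w2.png

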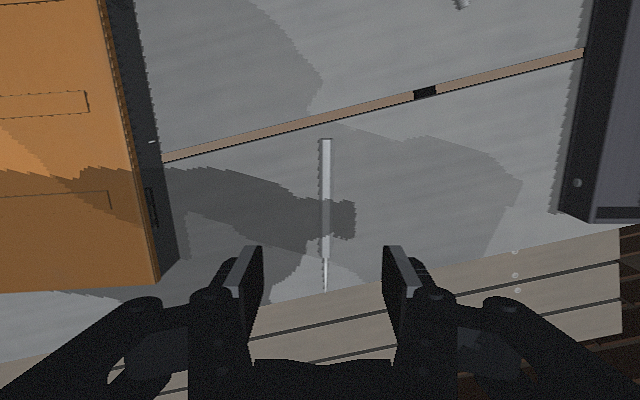

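Scriber is now at (325,139) to (326,293), nearly on the fingers' centre line.

```bash
cat >> h.py <<'E'
from scipy.spatial.transform import Rotation as Ro
def wcam(p,r):
    R=Ro.from_euler('xyz',r).as_matrix();A=np.array([[0,.964,.265],[1,0,0],[0,.265,-.964]])
    Rc=(R@A).T;C=np.array(p)+R@np.array([.0669,-.0001,-.1693]);V=np.eye(4);V[:3,:3]=Rc;V[:3,3]=-Rc@C
    return dict(view=V,vfov=58.06363,cx=322.15,cy=200.47)
def tri(f1,a,f2,b):
    o1,d1=ray(f1,*a);o2,d2=ray(f2,*b)
    t=np.linalg.lstsq(np.c_[d1,-d2],o2-o1,rcond=None)[0];p,q=o1+t[0]*d1,o2+t[1]*d2
    return (p+q)/2,np.linalg.norm(p-q)
E
python3 - <<'E'
from h import *
f=load('wrist');f1=wcam([.4424,-.1944,.2059],[3.14,-.001,1.817])
print(tri(f1,(308,147),f,(325,139)),tri(f1,(313,257),f,(326,293)))
print(tri(f1,(491,197),f,(560,213)))
a=at(f,325,139,.006);b=at(f,326,293,.005);d=a-b;L=np.linalg.norm(d);u=d/L
m=b+u*.0625;g=b+u*(.0625+.017)
print('len',L,'mid',m,'grip',g,'yaw',np.arctan2(u[1],u[0]))
go(g[0],g[1],.004,np.arctan2(u[1],u[0]))
E
```

```text
(array([ 0.42295842, -0.17559307,  0.00893843]), np.float64(0.0006201022315637878)) (array([ 0.45658053, -0.28928678,  0.01393553]), np.float64(0.0008012131231713248))
(array([ 0.66034302, -0.18799705, -0.06331376]), np.float64(0.003607668979635279))
len 0.12342174384820251 mid [ 0.4403537  -0.23398103  0.00550639] grip [ 0.43546191 -0.21770063  0.00564413] yaw 1.862685196766374
twist z -0.009 then shift [-0.0021  0.0006  0.0955] final yaw 1.863 rows 1.9
```

Request:
apply_moves(claw=[0.04,0.04,0.04,0.04,0.04,0.04,0.0,0.0,0.0,0.0,0.0], xyz=[[-0.002,0.001,0.03],[0,0,0.03],[0,0,0.02],[0,0,0.01],[0,0,0.002],[0,0,0],[0,0,0],[0,0,0],[0,0,0],[0,0,0],[0,0,0]], twist=[[0,0,-0.009],[0,0,0],[0,0,0],[0,0,0],[0,0,0],[0,0,0],[0,0,0],[0,0,0],[0,0,0],[0,0,0],[0,0,0]], force=40)

```text
clock: 4.85
position: [0.4371, -0.2173, 0.0085]
tool_rot: [3.142, 0.0, 1.864]
force: [-0.5, 0.3, 0.6]
grip_width: -0.0002
finger_force: 0.0
```

Request:
apply_moves(claw=[0.04,0.04,0.04,0.04,0.04,0.04,0.0,0.0,0.0,0.0,0.0], xyz=[[0,0,0],[0,0,0],[0,0,0],[0,0,0.003],[0,0,0.002],[0,0,0],[0,0,0],[0,0,0],[0,0,0],[0,0,0],[0,0,0]], twist=[[0,0,0],[0,0,0],[0,0,0],[0,0,0],[0,0,0],[0,0,0],[0,0,0],[0,0,0],[0,0,0],[0,0,0],[0,0,0]], force=40)

```text
clock: 5.95
position: [0.4371, -0.2174, 0.0034]
tool_rot: [3.142, 0.0, 1.864]
force: [0.7, 0.1, 0.5]
grip_width: -0.0001
finger_force: 0.0
```

```bash
python3 - <<'E'
from h import *
f=cam('wrist','w3.png')
E
```

```text
(no output)
```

View pics/w3.png

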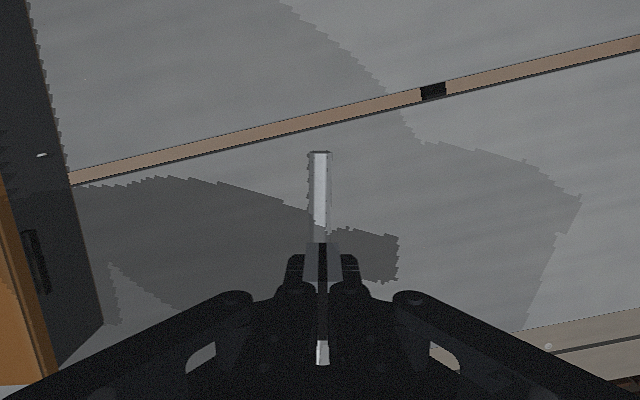

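Fingers look shut at (322,245), with the scriber running from (320,151) down to under them. I'll triangulate its height.

```bash
python3 - <<'E'
from h import *
s,p,r=state();print(p.round(4),s['grip_width'],s['finger_force'],s['force'].round(2))
f=load('wrist');f2=wcam([.433,-.2158,.0973],[-3.137,-.004,1.853])
print(tri(f2,(325,139),f,(320,151)), tri(f2,(425,92),f,(433,91)))
print([proj(f,p+np.array([0,0,dz])) for dz in (0,.01,.02)])
for q in [(320,151),(308,151),(332,151),(308,230),(332,230)]: print(at(f,*q,.008).round(4))
E
```

```text
[ 0.4371 -0.2173  0.0034] -0.00018801051686113826 0.0 [ 0.1   0.94 -0.93]
(array([ 0.42374491, -0.1777842 , -0.01816268]), np.float64(0.0001987099220703533)) (array([ 0.67945972, -0.04550887, -0.78830136]), np.float64(0.0021622475466445126))
[(np.float64(322.20575634334506), np.float64(239.68415280375115)), (np.float64(322.18295480247707), np.float64(247.45155315262465)), (np.float64(322.1574334884994), np.float64(256.1454508257363))]
[ 0.423  -0.1744  0.008 ]
[ 0.4178 -0.176   0.008 ]
[ 0.4283 -0.1728  0.008 ]
[ 0.4285 -0.2128  0.008 ]
[ 0.4396 -0.2094  0.008 ]
```

```bash
python3 - <<'E'
from h import *
f1=wcam([.4424,-.1944,.2059],[3.14,-.001,1.817]);f2=wcam([.433,-.2158,.0973],[-3.137,-.004,1.853]);f=load('wrist')
V=f['view'];C=-V[:3,:3].T@V[:3,3];s,p,r=state();R=Ro.from_euler('xyz',r).as_matrix();print('cam in tool',R.T@(C-p),r)
for z in(-.03,-.02,-.01,0,.01):
  print(z,[at(g,*q,z)[:2].round(4).tolist() for g,q in((f1,(407,102)),(f2,(425,92)),(f,(433,91)))],'end',[at(g,*q,z)[:2].round(4).tolist() for g,q in((f1,(308,147)),(f2,(325,139)),(f,(320,151)))])
import cv2
im=f['img'];c=cv2.resize(im[130:390,240:410],None,fx=3,fy=2.3,interpolation=cv2.INTER_CUBIC);c=np.clip(c.astype(float)*2,0,255).astype(np.uint8);cv2.imwrite('pics/w3c.png',c[:,:,::-1])
E
```

```text
cam in tool [ 6.68491169e-02  1.23449720e-04 -1.69345545e-01] [3.14155710e+00 1.64278303e-05 1.86376654e+00]
-0.03 [[0.5157, -0.1073], [0.4894, -0.1217], [0.4731, -0.1307]] end [[0.4229, -0.1807], [0.424, -0.1789], [0.4242, -0.1793]]
-0.02 [[0.5135, -0.1078], [0.4869, -0.1227], [0.4704, -0.1319]] end [[0.423, -0.1795], [0.4237, -0.178], [0.4239, -0.178]]
-0.01 [[0.5113, -0.1084], [0.4844, -0.1237], [0.4677, -0.133]] end [[0.423, -0.1782], [0.4234, -0.177], [0.4236, -0.1767]]
0 [[0.5091, -0.1089], [0.4819, -0.1247], [0.465, -0.1341]] end [[0.4231, -0.1769], [0.4231, -0.1761], [0.4233, -0.1754]]
0.01 [[0.5068, -0.1095], [0.4794, -0.1258], [0.4622, -0.1352]] end [[0.4232, -0.1757], [0.4228, -0.1752], [0.423, -0.1742]]
```

View pics/w3c.png

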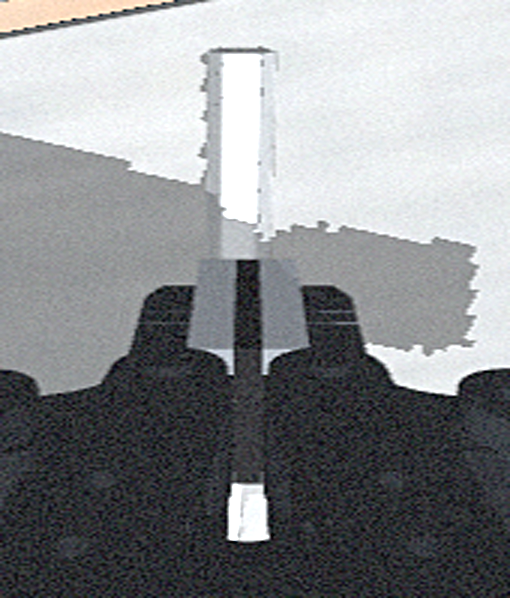

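The fingers shut above the scriber, so things stand a few mm lower than I assumed. I'll go lower and watch the force.

Request:
apply_moves(claw=[0.03,0.03,0.03,0.03,0.03,0.0,0.0,0.0,0.0,0.0], xyz=[[0,0,0],[0,0,0],[0,0,0.002],[0,0,0.002],[0,0,0.001],[0,0,0],[0,0,0],[0,0,0],[0,0,0],[0,0,0]], twist=[[0,0,0],[0,0,0],[0,0,0],[0,0,0],[0,0,0],[0,0,0],[0,0,0],[0,0,0],[0,0,0],[0,0,0]], force=40)

```text
clock: 7.0
position: [0.4371, -0.2173, -0.0016]
tool_rot: [3.142, 0.0, 1.864]
force: [0.1, 0.3, -0.3]
grip_width: -0.0003
finger_force: 0.0
```

Request:
apply_moves(claw=[0.03,0.03,0.03,0.03,0.03,0.0,0.0,0.0,0.0,0.0], xyz=[[0,0,0],[0,0,0],[0,0,0.002],[0,0,0.001],[0,0,0.001],[0,0,0],[0,0,0],[0,0,0],[0,0,0],[0,0,0]], twist=[[0,0,0],[0,0,0],[0,0,0],[0,0,0],[0,0,0],[0,0,0],[0,0,0],[0,0,0],[0,0,0],[0,0,0]], force=40)

```text
clock: 8.0
position: [0.437, -0.2173, -0.0056]
tool_rot: [3.142, 0.0, 1.864]
force: [0.5, 0.5, 1.5]
grip_width: -0.0001
finger_force: 0.0
```

```bash
python3 - <<'E'
from h import *
f=cam('wrist','w4.png');s,p,r=state();print(p.round(4),s['grip_width'],s['force'].round(2))
g=cv2.cvtColor(f['img'],cv2.COLOR_RGB2GRAY)
for v in (170,200,225): print(v,g[v,295:350].tolist())
print(g[140:260:2,321].tolist())
E
```

```text
[ 0.437  -0.2173 -0.0056] 5.448867806691153e-05 [-0.46  0.5   0.6 ]
170 [122, 121, 120, 120, 121, 119, 122, 118, 120, 127, 124, 114, 68, 74, 91, 89, 91, 95, 114, 145, 158, 159, 162, 159, 161, 166, 164, 162, 165, 169, 161, 134, 115, 114, 113, 112, 108, 107, 122, 121, 121, 123, 117, 120, 116, 121, 119, 116, 116, 123, 122, 116, 124, 120, 120]
200 [123, 122, 120, 122, 123, 125, 123, 120, 122, 127, 116, 71, 78, 83, 87, 90, 89, 91, 122, 146, 156, 156, 160, 165, 162, 160, 159, 167, 167, 163, 141, 122, 113, 114, 111, 107, 113, 118, 121, 120, 118, 120, 121, 116, 120, 116, 120, 119, 119, 117, 117, 119, 120, 119, 112]
225 [77, 75, 81, 76, 80, 80, 81, 80, 78, 80, 77, 80, 76, 69, 78, 74, 76, 71, 85, 90, 124, 168, 164, 161, 161, 159, 159, 161, 159, 154, 131, 111, 116, 114, 115, 108, 108, 122, 124, 121, 118, 121, 123, 119, 118, 120, 117, 120, 119, 118, 120, 119, 118, 123, 116]
[125, 122, 120, 123, 122, 119, 123, 60, 116, 168, 164, 162, 159, 158, 165, 164, 162, 164, 165, 167, 164, 167, 163, 163, 163, 163, 162, 160, 161, 158, 159, 166, 163, 161, 164, 160, 158, 169, 164, 164, 160, 156, 157, 162, 120, 92, 92, 101, 93, 98, 98, 81, 20, 22, 23, 17, 17, 20, 33, 18]
```

View pics/w4.png

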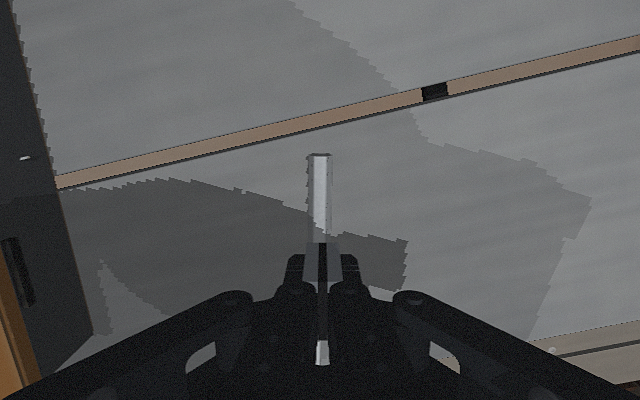

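```bash
python3 - <<'E'
from h import *
f=load('wrist');s,p,r=state();R=Ro.from_euler('xyz',r).as_matrix()
for x in(-.011,0,.011):
  print(x,[tuple(np.round(proj(f,p+R@np.array([x,.005,-dz])),0)) for dz in(0,.01,.02,.03,.04)])
f2=wcam([.433,-.2158,.0973],[-3.137,-.004,1.853]);R=Ro.from_euler('xyz',[-3.137,-.004,1.853]).as_matrix();p=np.array([.433,-.2158,.0973])
for x in(-.011,0,.011):
  print('w2',x,[tuple(np.round(proj(f2,p+R@np.array([x,.025,-dz])),0)) for dz in(0,.01,.02,.03,.04)])
E
```

```text
-0.011 [(np.float64(332.0), np.float64(260.0)), (np.float64(332.0), np.float64(269.0)), (np.float64(333.0), np.float64(278.0)), (np.float64(334.0), np.float64(289.0)), (np.float64(334.0), np.float64(302.0))]
0 [(np.float64(332.0), np.float64(240.0)), (np.float64(333.0), np.float64(247.0)), (np.float64(333.0), np.float64(256.0)), (np.float64(334.0), np.float64(266.0)), (np.float64(335.0), np.float64(277.0))]
0.011 [(np.float64(332.0), np.float64(219.0)), (np.float64(333.0), np.float64(226.0)), (np.float64(333.0), np.float64(233.0)), (np.float64(334.0), np.float64(242.0)), (np.float64(335.0), np.float64(251.0))]
w2 -0.011 [(np.float64(371.0), np.float64(260.0)), (np.float64(374.0), np.float64(268.0)), (np.float64(377.0), np.float64(278.0)), (np.float64(381.0), np.float64(289.0)), (np.float64(384.0), np.float64(302.0))]
w2 0 [(np.float64(372.0), np.float64(240.0)), (np.float64(375.0), np.float64(247.0)), (np.float64(378.0), np.float64(256.0)), (np.float64(382.0), np.float64(266.0)), (np.float64(386.0), np.float64(277.0))]
w2 0.011 [(np.float64(373.0), np.float64(219.0)), (np.float64(376.0), np.float64(225.0)), (np.float64(379.0), np.float64(233.0)), (np.float64(383.0), np.float64(241.0)), (np.float64(387.0), np.float64(251.0))]
```

Projecting the fingers shows their real tips about 25–30 mm behind the reported TCP. The absence of contact at z = -0.0056 fits that. I'll keep descending under force watch.

Request:
apply_moves(claw=[0.03,0.03,0.03,0.03,0.03,0.03,0.03], xyz=[[0,0,0],[0,0,0],[0,0,0.003],[0,0,0.003],[0,0,0.003],[0,0,0.003],[0,0,0]], twist=[[0,0,0],[0,0,0],[0,0,0],[0,0,0],[0,0,0],[0,0,0],[0,0,0]])

```text
clock: 8.75
position: [0.4368, -0.2171, -0.0181]
tool_rot: [-3.141, -0.0, 1.864]
force: [-0.2, 0.3, -0.6]
grip_width: 0.0304
finger_force: 0.0
```

Confirmed: z = -0.018 and still free. Try a close here.

Request:
apply_moves(claw=[0.03,0.03,0.0,0.0,0.0,0.0], xyz=[[0,0,0.002],[0,0,0],[0,0,0],[0,0,0],[0,0,0],[0,0,0]], twist=[[0,0,0],[0,0,0],[0,0,0],[0,0,0],[0,0,0],[0,0,0]], force=40)

```text
clock: 9.35
position: [0.4371, -0.2174, -0.0195]
tool_rot: [3.142, 0.0, 1.864]
force: [0.4, -0.3, 0.1]
grip_width: 0.0064
finger_force: 33.4
```

Contact at 6.4 mm: only the top bevel is held. Reopen and go about 5 mm deeper.

Request:
apply_moves(claw=[0.03,0.03,0.03,0.03,0.03,0.03,0.0,0.0,0.0,0.0], xyz=[[0,0,0],[0,0,0],[0,0,0.002],[0,0,0.002],[0,0,0.001],[0,0,0],[0,0,0],[0,0,0],[0,0,0],[0,0,0]], twist=[[0,0,0],[0,0,0],[0,0,0],[0,0,0],[0,0,0],[0,0,0],[0,0,0],[0,0,0],[0,0,0],[0,0,0]], force=40)

```text
clock: 10.35
position: [0.437, -0.2173, -0.0245]
tool_rot: [3.142, 0.0, 1.864]
force: [-0.8, 0.3, 4.3]
grip_width: 0.0084
finger_force: 39.2
```

Request:
apply_moves(claw=[0.03,0.03,0.03,0.03,0.03,0.03], xyz=[[0,0,0],[0,0,0],[0,0,0],[0,0,0.001],[0,0,0.001],[0,0,0.001]], twist=[[0,0,0],[0,0,0],[0,0,0],[0,0,0],[0,0,0],[0,0,0]])

```text
clock: 10.95
position: [0.4372, -0.2174, -0.0266]
tool_rot: [-3.142, 0.001, 1.864]
force: [-12.8, 5.9, 63.7]
grip_width: 0.0303
finger_force: 31.8
```

Request:
apply_moves(claw=[0.0,0.0,0.0,0.0], xyz=[[0,0,0],[0,0,0],[0,0,0],[0,0,0]], twist=[[0,0,0],[0,0,0],[0,0,0],[0,0,0]])

```text
clock: 11.35
position: [0.4389, -0.2176, -0.0257]
tool_rot: [3.139, 0.003, 1.864]
force: [-4.3, 4.7, 51.7]
grip_width: 0.0084
finger_force: 62.3
```

Contact with the table came at TCP z ≈ -0.025, so the tips are about 25 mm behind the TCP. The scriber is held. Lift it and go over the base tray.

Request:
apply_moves(claw=[0.0,0.0,0.0,0.0,0.0,0.0,0.0,0.0,0.0,0.0,0.0,0.0,0.0,0.0,0.0], xyz=[[0,0,-0.01],[0,0,-0.03],[0,0,-0.04],[0,0,-0.04],[0,0,-0.04],[0,0,-0.04],[0.012,0.039,0],[0.012,0.039,0],[0.012,0.039,0],[0.012,0.039,0],[0.012,0.039,0],[0.012,0.039,0],[0,0,0],[0,0,0],[0,0,0]], twist=[[0,0,0],[0,0,0],[0,0,0],[0,0,0],[0,0,0],[0,0,0],[0,0,0],[0,0,0],[0,0,0],[0,0,0],[0,0,0],[0,0,0],[0,0,0],[0,0,0],[0,0,0]], force=40)

```text
clock: 12.85
position: [0.6396, -0.0816, 0.1721]
tool_rot: [-3.141, 0.0, 1.863]
force: [-0.1, 1.0, -0.3]
grip_width: 0.0086
finger_force: 39.3
```

```bash
python3 - <<'E'
from h import *
s,p,r=state();print(p.round(4),r.round(3),s['grip_width'],s['finger_force'])
f=cam('wrist','w5.png')
E
```

```text
[ 0.6396 -0.0816  0.1721] [-3.141  0.     1.863] 0.008567529946920071 39.3276958912611
```

View pics/w5.png

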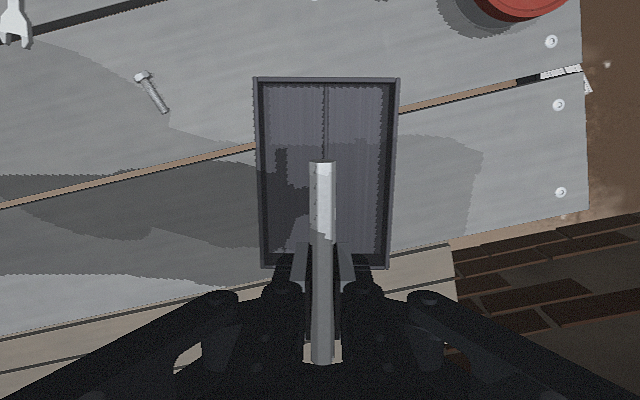

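Scriber is held along the view from (322,163) to (322,365). Base rim corners are at (253,77), (400,77), (390,268) and (262,270), with the rib at (325,90). Bolt is at (152,92).

```bash
cp last_wrist.npz f5.npz; python3 - <<'E'
from h import *
f=load('wrist');s,p,r=state()
for z in(.034,.015,.01):
  P=np.array([at(f,*q,z)[:2] for q in[(253,77),(400,77),(390,268),(262,270)]])
  e=[P[i]-P[i-1] for i in range(4)];print(z,P.mean(0).round(4),[(np.linalg.norm(v).round(4),np.arctan2(v[1],v[0]).round(3)) for v in e])
  print(' rib',at(f,325,90,z-.028)[:2].round(4))
ft=load('top')
print('tri',[tri(ft,a,f,b)[0].round(3) for a,b in(((327,149),(253,77)),((382,131),(400,77)),((397,169),(390,268)),((341,187),(262,270)))])
a=at(f,144,73,.0);b=at(f,167,112,.0);print('bolt',a,b,np.linalg.norm(a-b))
for w in (f,load('top')): print(np.round(w['view'],3).tolist())
E
```

```text
0.034 [ 0.6423 -0.0796] [(np.float64(0.171), np.float64(1.862)), (np.float64(0.1189), np.float64(0.293)), (np.float64(0.1688), np.float64(-1.276)), (np.float64(0.1195), np.float64(-2.83))]
 rib [ 0.6194 -0.0074]
0.015 [ 0.6437 -0.0834] [(np.float64(0.1815), np.float64(1.862)), (np.float64(0.1262), np.float64(0.293)), (np.float64(0.1792), np.float64(-1.276)), (np.float64(0.1269), np.float64(-2.83))]
 rib [ 0.6194 -0.0068]
0.01 [ 0.644  -0.0844] [(np.float64(0.1843), np.float64(1.862)), (np.float64(0.1282), np.float64(0.293)), (np.float64(0.182), np.float64(-1.276)), (np.float64(0.1288), np.float64(-2.83))]
 rib [ 0.6194 -0.0067]
tri [array([0.597, 0.002, 0.213]), array([ 0.58 , -0.049,  0.428]), array([ 0.702, -0.191, -0.082]), array([ 0.565, -0.043,  0.216])]
bolt [ 0.45982302 -0.04017099  0.        ] [ 0.48569499 -0.06784492  0.        ] 0.03788410876955966
[[0.957, 0.289, -0.002, -0.588], [-0.279, 0.923, -0.265, 0.28], [-0.074, 0.254, 0.964, -0.279], [0.0, 0.0, 0.0, 1.0]]
[[0.008, -1.0, -0.006, 0.041], [0.974, 0.006, 0.226, -0.524], [-0.226, -0.008, 0.974, -0.952], [0.0, 0.0, 0.0, 1.0]]
```

Rim size matches 120 x 170 at z = 0.034, so the world calibration is good. Base centre is (0.642, -0.080) with y axis at 1.864. Lower the scriber into the +x lane.

Request:
apply_moves(claw=[0.0,0.0,0.0,0.0,0.0,0.0,0.0,0.0,0.0,0.0,0.018,0.018,0.018], xyz=[[0.018,0.032,0],[0,0,0.04],[0,0,0.04],[0,0,0.04],[0,0,0.03],[0,0,0.02],[0,0,0.01],[0,0,0.006],[0,0,0.004],[0,0,0],[0,0,0],[0,0,0],[0,0,0]], twist=[[0,0,0],[0,0,0],[0,0,0],[0,0,0],[0,0,0],[0,0,0],[0,0,0],[0,0,0],[0,0,0],[0,0,0],[0,0,0],[0,0,0],[0,0,0]])

```text
clock: 14.2
position: [0.666, -0.0544, -0.0171]
tool_rot: [3.141, 0.0, 1.864]
force: [0.2, 0.2, 1.0]
grip_width: 0.018
finger_force: 0.0
```

Request:
apply_moves(claw=[0.018,0.03,0.04,0.05,0.05,0.05,0.05,0.05,0.05,0.05,0.05,0.05,0.05,0.05,0.05], xyz=[[0,0,-0.02],[0,0,-0.04],[0,0,-0.045],[0,0,-0.045],[0,0,-0.04],[0,0,0],[0,0,0],[0.026,-0.033,0],[0.026,-0.033,0],[0.026,-0.034,0],[0.026,-0.034,0],[0.026,-0.033,0],[0.026,-0.034,0],[0,0,0],[0,0,0]], twist=[[0,0,0],[0,0,0],[0,0,0],[0,0,0],[0,0,0],[0,0,0.1435],[0,0,0.1435],[0,0,0],[0,0,0],[0,0,0],[0,0,0],[0,0,0],[0,0,0],[0,0,0],[0,0,0]])

```text
clock: 15.7
position: [0.4638, 0.1009, 0.173]
tool_rot: [3.14, 0.0, 1.578]
force: [0.8, -1.7, -0.2]
grip_width: 0.0499
finger_force: 0.0
```

```bash
python3 - <<'E'
from h import *
s,p,r=state();print(p.round(4),r.round(3),s['grip_width'],s['finger_force'])
f=cam('wrist','w6.png')
for q in('marker','scriber','bolt_1'):print(q,[(np.round(d['position'],3).tolist(),round(d['score'],2)) for d in bot.find_in('wrist',q)[:3]])
E
```

```text
[0.4638 0.1009 0.173 ] [3.14  0.    1.578] 0.049888255840538895 0.0
marker [([0.464, 0.111, 0.013], 0.72)]
scriber [([0.655, -0.018, 0.011], 0.52)]
bolt_1 [([0.472, -0.053, 0.009], 0.68)]
```

View pics/w6.png

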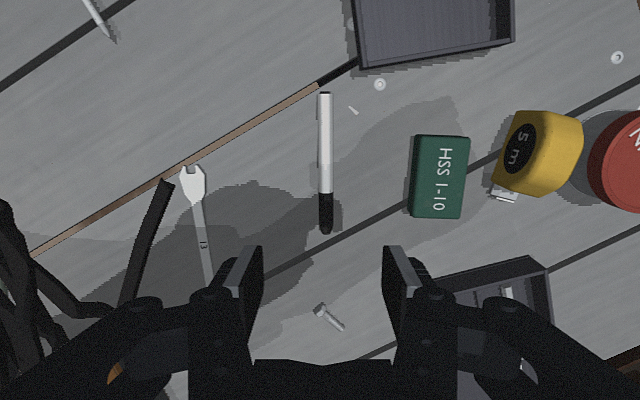

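Marker runs from (325,92) to the cap end at (326,234). Bit box and tape measure are to the right and clear.

```bash
python3 - <<'E'
from h import *
f=load('wrist')
a=at(f,325,92,.007);b=at(f,326,234,.007);d=a-b
print(np.linalg.norm(d),((a+b)/2).round(4),np.arctan2(d[1],d[0]))
go(*((a+b)/2)[:2],-.022,np.arctan2(d[1],d[0]))
E
```

```text
0.13471267854440744 [0.4668 0.1086 0.007 ] 1.5886251341578654
twist z -0.013 then shift [0.0086 0.0026 0.1944] final yaw 1.589 rows 3.9
```

Request:
apply_moves(claw=[0.04,0.04,0.04,0.04,0.04,0.04,0.04,0.04,0,0,0,0,0,0,0,0,0,0], xyz=[[0.009,0.003,0.02],[0,0,0.045],[0,0,0.045],[0,0,0.04],[0,0,0.025],[0,0,0.012],[0,0,0.007],[0,0,0],[0,0,0],[0,0,0],[0,0,0],[0,0,0],[0,0,0],[0,0,-0.02],[0,0,-0.045],[0,0,-0.045],[0,0,-0.045],[0,0,-0.04]], twist=[[0,0,-0.011],[0,0,0],[0,0,0],[0,0,0],[0,0,0],[0,0,0],[0,0,0],[0,0,0],[0,0,0],[0,0,0],[0,0,0],[0,0,0],[0,0,0],[0,0,0],[0,0,0],[0,0,0],[0,0,0],[0,0,0]], force=40)

```text
clock: 17.7
position: [0.4667, 0.1095, 0.1764]
tool_rot: [3.14, -0.0, 1.588]
force: [1.1, -0.2, -0.1]
grip_width: 0.0106
finger_force: 39.4
```

```bash
python3 - <<'E'
from h import *
s,p,r=state();print(p.round(4),r.round(3),s['grip_width'],s['finger_force'])
ex=np.array([np.cos(.293),np.sin(.293)]);t=np.array([.6423,-.0796])-.029*ex
go(*t,p[2],1.864);print(t)
E
```

```text
[0.4667 0.1095 0.1764] [ 3.14  -0.     1.588] 0.010619159329488124 39.35329472646117
twist z -0.276 then shift [-0.2317  0.0845 -0.    ] final yaw 1.864 rows 4.9
[ 0.61453593 -0.08797594]
```

Request:
apply_moves(claw=[0,0,0,0,0,0,0,0,0,0,0,0,0,0,0,0,0.024,0.024,0.024], xyz=[[0,0,0],[0,0,0],[-0.039,0.014,0],[-0.039,0.014,0],[-0.039,0.014,0],[-0.039,0.014,0],[-0.038,0.014,0],[-0.038,0.0145,0],[0,0,0],[0,0,0.04],[0,0,0.04],[0,0,0.045],[0,0,0.035],[0,0,0.02],[0,0,0.012],[0,0,0],[0,0,0],[0,0,0],[0,0,0]], twist=[[0,0,-0.138],[0,0,-0.138],[0,0,0],[0,0,0],[0,0,0],[0,0,0],[0,0,0],[0,0,0],[0,0,0],[0,0,0],[0,0,0],[0,0,0],[0,0,0],[0,0,0],[0,0,0],[0,0,0],[0,0,0],[0,0,0],[0,0,0]])

```text
clock: 19.6
position: [0.6149, -0.0883, -0.0179]
tool_rot: [3.141, 0.0, 1.864]
force: [-0.5, 0.0, -0.5]
grip_width: 0.0243
finger_force: 0.0
```

Request:
apply_moves(claw=[0.024,0.05,0.08,0.085,0.085,0.085,0.085], xyz=[[0,0,-0.02],[0,0,-0.045],[0,0,-0.045],[0,0,-0.045],[0,0,-0.045],[0,0,0],[0,0,0]], twist=[[0,0,0],[0,0,0],[0,0,0],[0,0,0],[0,0,0],[0,0,0],[0,0,0]])

```text
clock: 20.3
position: [0.6149, -0.0884, 0.1826]
tool_rot: [3.14, 0.001, 1.864]
force: [-0.4, 0.1, -0.4]
grip_width: 0.0847
finger_force: 0.0
```

```bash
python3 - <<'E'
from h import *
s,p,r=state();print(p.round(4),r.round(3))
f=cam('wrist','w7.png')
go(.537,.286,p[2],3.3)
E
```

```text
[ 0.6149 -0.0884  0.1826] [3.140e+00 1.000e-03 1.864e+00]
twist z -1.436 then shift [ 0.0173  0.3819 -0.0013] final yaw 3.300 rows 7.6
```

View pics/w7.png

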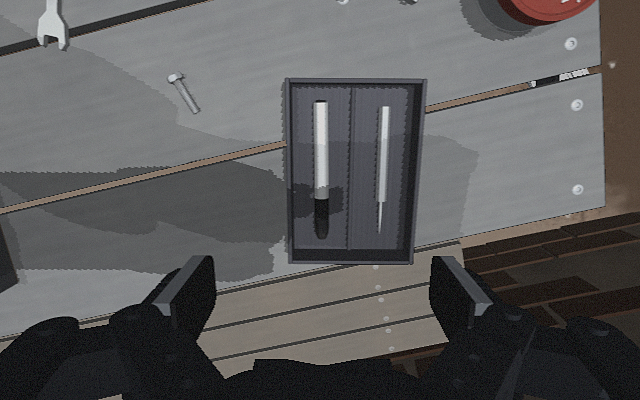

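Marker and scriber lie flat, one in each lane: (321,170) and (383,170).

Request:
apply_moves(claw=[0.085,0.085,0.085,0.085,0.085,0.085,0.085,0.085,0.085,0.085,0.085,0.085,0.085,0.085,0.085,0.085,0.085,0.085,0.085,0.085], xyz=[[0,0,0],[0,0,0],[0,0,0],[0,0,0],[0,0,0],[0,0,0],[0,0,0],[0,0,0],[0,0,0],[0,0,0],[0.002,0.042,-0.003],[0.002,0.042,-0.003],[0.002,0.042,-0.003],[0.002,0.042,-0.003],[0.002,0.042,-0.003],[0.002,0.043,-0.003],[0.002,0.043,0],[0.002,0.043,0],[0.002,0.043,0],[0,0,0]], twist=[[0,0,-0.1436],[0,0,-0.1436],[0,0,-0.1436],[0,0,-0.1436],[0,0,-0.1436],[0,0,-0.1436],[0,0,-0.1436],[0,0,-0.1436],[0,0,-0.1436],[0,0,-0.1436],[0,0,0],[0,0,0],[0,0,0],[0,0,0],[0,0,0],[0,0,0],[0,0,0],[0,0,0],[0,0,0],[0,0,0]])

```text
clock: 22.35
position: [0.5333, 0.2924, 0.1985]
tool_rot: [3.139, -0.002, -2.976]
force: [0.6, -0.8, 0.8]
grip_width: 0.0846
finger_force: 0.0
```

```bash
python3 - <<'E'
from h import *
f=load('wrist')
P=np.array([at(f,*q,.034)[:2] for q in[(285.5,79),(426.5,79.5),(412,264),(289.5,263)]])
e=[P[i]-P[i-1] for i in range(4)];print(P.mean(0).round(4),[(np.linalg.norm(v).round(4),np.arctan2(v[1],v[0]).round(3)) for v in e])
s,p,r=state();print(p.round(4),r.round(3),s['qpos'].round(2))
f=cam('wrist','w8.png')
E
```

```text
[ 0.6416 -0.0797] [(np.float64(0.1678), np.float64(1.86)), (np.float64(0.1181), np.float64(0.29)), (np.float64(0.1685), np.float64(-1.283)), (np.float64(0.1178), np.float64(-2.857))]
[0.5333 0.2924 0.1985] [ 3.139e+00 -2.000e-03 -2.976e+00] [-0.02  0.64 -0.89  1.62  0.53  1.14  0.7 ]
```

View pics/w8.png

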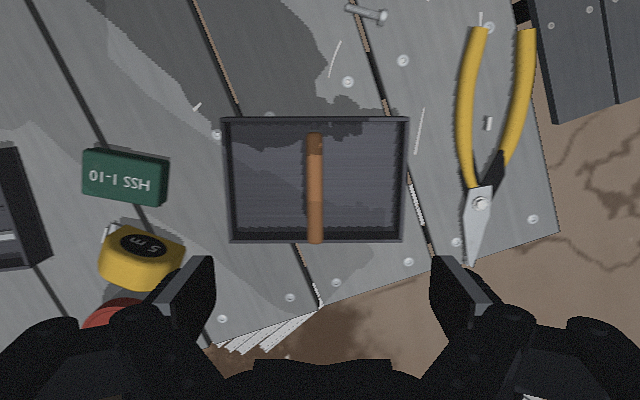

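Handle bar spans (315,132) to (316,243). Tray rim corners are (221,118), (409,118), (402,242) and (231,243). Bolt at (366,13).

```bash
python3 - <<'E'
from h import *
f=load('wrist')
P=np.array([at(f,*q,.039)[:2] for q in[(221.5,118),(409,118),(402.5,242),(231,243)]])
e=[P[i]-P[i-1] for i in range(4)];print(P.mean(0).round(4),[(np.linalg.norm(v).round(4),np.arctan2(v[1],v[0]).round(3)) for v in e])
a=at(f,315,132,.072);b=at(f,316,243,.068);print(((a+b)/2).round(4),np.linalg.norm(a-b),np.arctan2(*(b-a)[1::-1]))
# segment bar by colour
im=f['img'].astype(int);m=((im[...,0]-im[...,2]>35)&(im[...,0]>70)).astype(np.uint8);m[:,:290]=0;m[:,345:]=0;m[:120]=0;m[250:]=0
c=max(cv2.findContours(m,0,2)[0],key=cv2.contourArea);rc=cv2.minAreaRect(c);print(rc)
B=cv2.boxPoints(rc);Q=np.array([at(f,*q,.068) for q in B]);print(Q.mean(0).round(4))
h=at(f,*rc[0],.070)
a=P.mean(0);go(h[0],h[1],.15,-2.976)
# cam at different height: top-view triangulation of bar centre
ft=load('top');t=bot.find_in('wrist','handle');print(t[:1]);print(tri(ft,(222.5,190),f,rc[0]))
for u in[(366,13)]:print('bolt2',at(f,*u,.006))
E
```

```text
[0.5399 0.2881] [(np.float64(0.119), np.float64(-2.97)), (np.float64(0.167), np.float64(1.738)), (np.float64(0.1181), np.float64(0.176)), (np.float64(0.1674), np.float64(-1.399))]
[0.5392 0.288  0.07  ] 0.09778514838975837 0.17012137167328684
((314.2003173828125, 188.0270538330078), (110.05122375488281, 14.65781021118164), 89.32596588134766)
[0.54  0.287 0.068]
twist z -0.002 then shift [-0.0025 -0.003   0.0481] final yaw -2.976 rows 1.0
[{'position': [0.5404, 0.2859, 0.0178], 'score': 0.84}]
(array([0.53598849, 0.28656109, 0.07374978]), np.float64(0.0014199318180978843))
bolt2 [0.38291544 0.30810714 0.006     ]
```

Request:
apply_moves(claw=[0.05,0.05,0.05,0.05,0.05,0.05,0.05,0.05,0,0,0,0,0,0,0], xyz=[[-0.0055,-0.0055,0.02],[0,0,0.04],[0,0,0.04],[0,0,0.035],[0,0,0.022],[0,0,0.012],[0,0,0.007],[0,0,0],[0,0,0],[0,0,0],[0,0,0],[0,0,0],[0,0,0],[0,0,0],[0,0,0]], twist=[[0,0,-0.005],[0,0,0],[0,0,0],[0,0,0],[0,0,0],[0,0,0],[0,0,0],[0,0,0],[0,0,0],[0,0,0],[0,0,0],[0,0,0],[0,0,0],[0,0,0],[0,0,0]], force=90)

```text
clock: 23.95
position: [0.5435, 0.2823, 0.0248]
tool_rot: [3.141, 0.002, -2.978]
force: [-2.2, 0.1, 10.2]
grip_width: 0.0119
finger_force: 88.2
```

Request:
apply_moves(claw=[0,0,0,0,0,0], xyz=[[0,0,-0.005],[0,0,-0.02],[0,0,-0.03],[0,0,-0.035],[0,0,-0.03],[0,0,0]], twist=[[0,0,0],[0,0,0],[0,0,0],[0,0,0],[0,0,0],[0,0,0]])

```text
clock: 24.55
position: [0.5444, 0.2828, 0.1487]
tool_rot: [3.14, 0.006, -2.979]
force: [0.0, 0.1, -3.3]
grip_width: 0.0119
finger_force: 88.2
```

```bash
python3 - <<'E'
from h import *
s,p,r=state();print(p.round(4),r.round(3),s['force'].round(1),s['grip_width'],s['finger_force'],s['qpos'].round(2))
go(.642,-.0797,p[2],.291-np.pi)
E
```

```text
[0.5444 0.2828 0.1487] [ 3.14   0.006 -2.979] [ 0.   0.1 -3.3] 0.011896262931515031 88.24404001235962 [-0.02  0.7  -0.86  1.66  0.59  1.05  0.67]
twist z -0.128 then shift [ 0.0105 -0.3753 -0.    ] final yaw -2.851 rows 7.5
```

```bash
python3 - <<'E'
from h import *
f=cam('wrist','w9.png');s,p,r=state();print(p.round(4),r)
E
```

```text
[0.5438 0.282  0.1463] [ 3.14090321  0.00349435 -2.97866077]
```

View pics/w9.png

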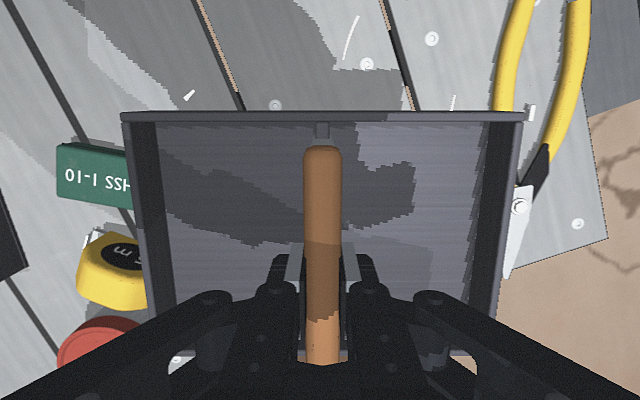

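The tray hangs level in the grip. Front rim corners are (121,113) and (523,112), bar end at (322,146).

```bash
python3 - <<'E'
from h import *
f=load('wrist');s,p,r=state();R=Ro.from_euler('xyz',r).as_matrix()
for z in(.1605,.158):
  A=[R.T@(at(f,*q,z)-p) for q in((121.5,112.5),(523,112))];d=A[1]-A[0];print(z,np.round(A,4).tolist(),np.linalg.norm(d),'ang',np.arctan2(-d[0],d[1]))
print('bar end',R.T@(at(f,322,146,.1215+.068)-p))
E
```

```text
0.1605 [[0.0617, -0.0842, -0.0145], [0.0621, 0.0859, -0.0144]] 0.17015118230312348 ang -0.0023332871189350414
0.158 [[0.0616, -0.0856, -0.012], [0.062, 0.0873, -0.0119]] 0.17285821076602798 ang -0.00233328711893477
bar end [ 0.0510498   0.00073038 -0.04339365]
```

Request:
apply_moves(claw=[0,0,0,0,0,0,0,0,0,0,0,0,0,0,0,0,0,0], xyz=[[0,0,0],[0,0,0],[0.001,-0.01,0],[0.001,-0.025,0],[0.001,-0.035,0],[0.001,-0.035,0],[0.001,-0.035,0],[0.001,-0.035,0],[0.001,-0.035,0],[0.001,-0.035,0],[0,-0.035,0],[0,-0.035,0],[0,-0.03,0],[0,-0.02,0],[0,-0.01,0],[0,-0.0005,0],[0,0,0],[0,0,0]], twist=[[0,0,-0.064],[0,0,-0.064],[0,0,0],[0,0,0],[0,0,0],[0,0,0],[0,0,0],[0,0,0],[0,0,0],[0,0,0],[0,0,0],[0,0,0],[0,0,0],[0,0,0],[0,0,0],[0,0,0],[0,0,0],[0,0,0]])

```text
clock: 26.4
position: [0.6429, -0.0789, 0.1435]
tool_rot: [3.141, 0.0, -2.849]
force: [-0.6, -0.1, -2.8]
grip_width: 0.0121
finger_force: 88.2
```

```bash
python3 - <<'E'
from h import *
f=cam('wrist','w10.png');s,p,r=state();print(p.round(4),r.round(4),s['grip_width'],s['force'].round(1))
go(.6441,-.0799,.146,.291-np.pi)
for t in [(-.06,.085),(.06,.085),(.06,-.085),(-.06,-.085)]:
  c,sn=np.cos(.291),np.sin(.291);q=[.642+c*t[0]-sn*t[1],-.0797+sn*t[0]+c*t[1],.034];print(np.round(proj(f,q),0))
E
```

```text
[ 0.6429 -0.079   0.1435] [ 3.1413e+00  1.0000e-04 -2.8490e+00] 0.011967236449057228 [ 0.1 -0.2 -3.5]
twist z 0.002 then shift [-0.0009 -0.0012 -0.0025] final yaw -2.851 rows 0.1
[435. 110.]
[423. 258.]
[220. 257.]
[208. 110.]
```

Request:
apply_moves(claw=[0,0,0,0,0,0,0,0,0,0,0,0,0,0], xyz=[[-0.001,-0.001,0.015],[0,0,0.025],[0,0,0.02],[0,0,0.012],[0,0,0.007],[0,0,0.0035],[0,0,0.002],[0,0,0.002],[0,0,0.002],[0,0,0.002],[0,0,0.002],[0,0,0.001],[0,0,0],[0,0,0]], twist=[[0,0,0.002],[0,0,0],[0,0,0],[0,0,0],[0,0,0],[0,0,0],[0,0,0],[0,0,0],[0,0,0],[0,0,0],[0,0,0],[0,0,0],[0,0,0],[0,0,0]])

```text
clock: 27.85
position: [0.6444, -0.0811, 0.05]
tool_rot: [-3.142, 0.0, -2.852]
force: [0.5, 0.2, -4.6]
grip_width: 0.0122
finger_force: 88.2
```

No contact yet, so the feet are free. Go down 2 mm more.

Request:
apply_moves(claw=[0,0,0,0], xyz=[[0,0,0.001],[0,0,0.001],[0,0,0],[0,0,0]], twist=[[0,0,0],[0,0,0],[0,0,0],[0,0,0]])

```text
clock: 28.25
position: [0.6445, -0.081, 0.0488]
tool_rot: [-3.141, 0.0, -2.853]
force: [-5.4, -0.4, 10.7]
grip_width: 0.0123
finger_force: 90.3
```

Contact came at the expected home height. Release and rise.

Request:
apply_moves(claw=[0.05,0.05,0.05,0.05,0.05,0.05,0.05,0.05,0.085,0.085,0.085], xyz=[[0,0,0],[0,0,0],[0,0,0],[0,0,0],[0,0,-0.02],[0,0,-0.04],[0,0,-0.045],[0,0,-0.045],[0,0,-0.03],[0,0,0],[0,0,0]], twist=[[0,0,0],[0,0,0],[0,0,0],[0,0,0],[0,0,0],[0,0,0],[0,0,0],[0,0,0],[0,0,0],[0,0,0],[0,0,0]])

```text
clock: 29.35
position: [0.6445, -0.081, 0.2294]
tool_rot: [-3.141, 0.001, -2.852]
force: [0.0, 0.2, -1.2]
grip_width: 0.0848
finger_force: 0.0
```

```bash
python3 - <<'E'
from h import *
f=cam('wrist','w11.png');s,p,r=state();print(p.round(4),r.round(4))
go(.475,-.08,.15,2.33)
print(np.round(proj(f,[.4718,-.056,.006])))
E
```

```text
[ 0.6441 -0.0811  0.2283] [-3.1413 -0.     -2.8523]
twist z 1.101 then shift [ 0.1172 -0.1219  0.0783] final yaw -3.953 rows 3.7
[397.   5.]
```

View pics/w11.png

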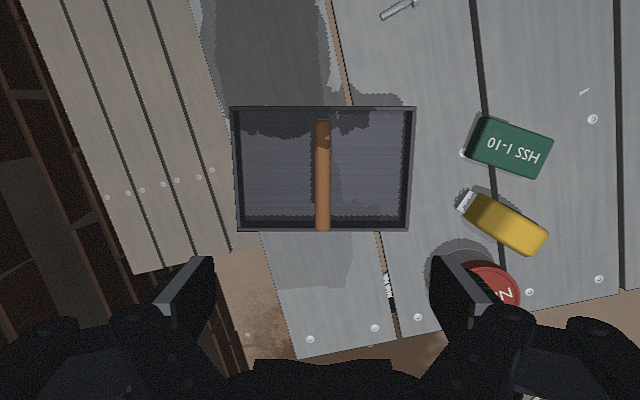

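The upper tray covers the base, with rim corners (230,108), (416,107), (409,231) and (238,230). Go to the first bolt.

Request:
apply_moves(claw=[0.085,0.085,0.085,0.085,0.085,0.085,0.085,0.085,0.05,0.05,0.05,0.05,0.05,0.05,0.05], xyz=[[0,0,0],[0,0,0],[0,0,0],[0,0,0],[0,0,0],[0,0,0],[0,0,0],[0,0,0],[0.029,-0.03,0],[0.029,-0.03,0],[0.029,-0.03,0],[0.03,-0.032,0],[0,0,0.04],[0,0,0.038],[0,0,0]], twist=[[0,0,0.1376],[0,0,0.1376],[0,0,0.1376],[0,0,0.1376],[0,0,0.1376],[0,0,0.1376],[0,0,0.1376],[0,0,0.1376],[0,0,0],[0,0,0],[0,0,0],[0,0,0],[0,0,0],[0,0,0],[0,0,0]])

```text
clock: 30.9
position: [0.4725, -0.0801, 0.1465]
tool_rot: [-3.138, -0.006, 2.33]
force: [-0.0, -0.0, 1.2]
grip_width: 0.0499
finger_force: 0.0
```

```bash
python3 - <<'E'
from h import *
f=load('wrist')
for z in (.063,.073):
  P=np.array([at(f,*q,z)[:2] for q in[(230.5,107.5),(416,107),(409,231),(238,230.5)]])
  e=[P[i]-P[i-1] for i in range(4)];print(z,P.mean(0).round(4),[(np.linalg.norm(v).round(4),np.arctan2(v[1],v[0]).round(3)) for v in e])
f=cam('wrist','w12.png');s,p,r=state();print(p.round(4),r.round(4))
u,v=proj(f,[.4718,-.056,.006]);print(u,v)
g=cv2.GaussianBlur(cv2.cvtColor(f['img'],cv2.COLOR_RGB2GRAY),(3,3),0);u,v=int(u),int(v);w=g[v-35:v+35,u-35:u+35]
print(np.median(w));
m=(w>np.median(w)+22).astype(np.uint8)
for c in cv2.findContours(m,0,2)[0]:
  if cv2.contourArea(c)>25:
    rc=cv2.minAreaRect(c);print(cv2.contourArea(c),rc)
    B=cv2.boxPoints(rc)+[u-35,v-35];Q=np.array([at(f,*q,.007) for q in B]);print(Q.mean(0).round(4),[(np.linalg.norm(Q[i]-Q[i-1]).round(3),np.arctan2(*(Q[i]-Q[i-1])[1::-1]).round(3)) for i in range(2)])
cv2.imwrite('pics/w12c.png',cv2.resize(f['img'][v-50:v+50,u-60:u+60,::-1],None,fx=5,fy=5))
E
```

```text
0.063 [ 0.6413 -0.0809] [(np.float64(0.1178), np.float64(-2.856)), (np.float64(0.1673), np.float64(1.864)), (np.float64(0.1187), np.float64(0.301)), (np.float64(0.169), np.float64(-1.283))]
0.073 [ 0.6395 -0.0814] [(np.float64(0.1143), np.float64(-2.856)), (np.float64(0.1623), np.float64(1.864)), (np.float64(0.1151), np.float64(0.301)), (np.float64(0.164), np.float64(-1.283))]
[ 0.474  -0.0797  0.1488] [-3.1395 -0.0038  2.3307]
341.5582788067432 161.41944339948938
135.0
38.5 ((38.5, 18.0), (6.0, 9.0), 90.0)
[ 0.463  -0.0435  0.007 ] [(np.float64(0.005), np.float64(2.344)), (np.float64(0.008), np.float64(0.761))]
```

Upper tray is home: rim is at z ≈ 0.063 and the centre matches the base. The bolt's centre from two earlier views is (0.472, -0.055) at 2.33; pick it.

Request:
apply_moves(claw=[0.04,0.04,0.04,0.04,0.04,0.04,0.04,0.04,0,0,0,0,0,0,0,0,0,0,0,0], xyz=[[0.019,0.0155,0.01],[0,0,0.045],[0,0,0.04],[0,0,0.035],[0,0,0.02],[0,0,0.012],[0,0,0.008],[0,0,0],[0,0,0],[0,0,0],[0,0,0],[0,0,0],[0,0,0],[0,0,-0.02],[0,0,-0.045],[0,0,-0.045],[0,0,-0.045],[0,0,-0.045],[0,0,0],[0,0,0]], twist=[[0,0,0],[0,0,0],[0,0,0],[0,0,0],[0,0,0],[0,0,0],[0,0,0],[0,0,0],[0,0,0],[0,0,0],[0,0,0],[0,0,0],[0,0,0],[0,0,0],[0,0,0],[0,0,0],[0,0,0],[0,0,0],[0,0,0],[0,0,0]], force=40)

```text
clock: 32.95
position: [0.4737, -0.0562, 0.1808]
tool_rot: [3.141, 0.002, 2.329]
force: [0.3, 0.1, -1.1]
grip_width: 0.0079
finger_force: 33.8
```

```bash
python3 - <<'E'
from h import *
s,p,r=state();print(p.round(4),r.round(4),s['grip_width'],s['finger_force'])
ex=np.array([np.cos(.29),np.sin(.29)]);ey=np.array([-ex[1],ex[0]]);C=np.array([.6418,-.0802])
for sg in(-1,1):
  t=C+sg*.045*ey;print(t);go(*t,p[2],.29);go(*t,p[2],.29+np.pi/2)
E
```

```text
[ 0.4737 -0.0562  0.1808] [3.1410e+00 1.9000e-03 2.3292e+00] 0.007928101987642395 33.8061441492755
[ 0.65466785 -0.12332097]
twist z -1.102 then shift [-0.1542 -0.1161 -0.    ] final yaw 3.432 rows 3.9
twist z 0.468 then shift [-0.1161  0.1542 -0.    ] final yaw 1.861 rows 3.9
[ 0.62893215 -0.03707903]
twist z -1.102 then shift [-0.1542 -0.0261 -0.    ] final yaw 3.432 rows 3.1
twist z 0.468 then shift [-0.0261  0.1542 -0.    ] final yaw 1.861 rows 3.1
```

Bolt held. Place it in the -y bay, 56 mm off centre so the gripper's body clears the handle.

Request:
apply_moves(claw=[0,0,0,0,0,0,0,0,0,0,0,0], xyz=[[0,0,0],[0,0,0],[0,0,0],[0,0,0],[-0.025,0.031,0],[-0.025,0.031,0],[-0.025,0.031,0],[-0.026,0.031,0],[-0.026,0.03,0],[0,0,0.03],[0,0,0.03],[0,0,0]], twist=[[0,0,0.117],[0,0,0.117],[0,0,0.117],[0,0,0.117],[0,0,0],[0,0,0],[0,0,0],[0,0,0],[0,0,0],[0,0,0],[0,0,0],[0,0,0]])

```text
clock: 34.15
position: [0.6546, -0.1327, 0.1145]
tool_rot: [-3.134, -0.003, 1.863]
force: [-1.1, 0.7, -0.1]
grip_width: 0.0079
finger_force: 33.8
```

```bash
python3 - <<'E'
from h import *
s,p,r=state();print(p.round(4),r.round(4),s['grip_width'])
go(.6578,-.1339,.0195,1.861)
E
```

```text
[ 0.6546 -0.1327  0.1145] [-3.1342 -0.0035  1.8627] 0.007893050271407777
twist z 0.002 then shift [-0.0021  0.0028  0.095 ] final yaw 1.861 rows 1.9
```

Request:
apply_moves(claw=[0,0,0,0,0,0], xyz=[[0,0,0.03],[0,0,0.03],[0,0,0.02],[0,0,0.01],[0,0,0],[0,0,0]], twist=[[0,0,0],[0,0,0],[0,0,0],[0,0,0],[0,0,0],[0,0,0]])

```text
clock: 34.75
position: [0.6581, -0.1331, 0.0311]
tool_rot: [3.141, 0.0, 1.862]
force: [0.4, 0.4, 0.1]
grip_width: 0.008
finger_force: 33.8
```

Down 11 mm more, release, rise.

Request:
apply_moves(claw=[0,0,0,0,0.025,0.025,0.025,0.025,0.025,0.025,0.025,0.025], xyz=[[0,0,0.005],[0,0,0.004],[0,0,0.002],[0,0,0],[0,0,0],[0,0,0],[0,0,0],[0,0,-0.02],[0,0,-0.045],[0,0,-0.045],[0,0,-0.045],[0,0,0]], twist=[[0,0,0],[0,0,0],[0,0,0],[0,0,0],[0,0,0],[0,0,0],[0,0,0],[0,0,0],[0,0,0],[0,0,0],[0,0,0],[0,0,0]])

```text
clock: 35.95
position: [0.6602, -0.1332, 0.1804]
tool_rot: [3.134, 0.004, 1.862]
force: [-0.1, 0.3, 0.0]
grip_width: 0.0252
finger_force: 0.0
```

```bash
python3 - <<'E'
from h import *
s,p,r=state();print(p.round(4),r.round(4),s['grip_width'],s['force'].round(1))
f=cam('wrist','w13.png')
for q in('bolt_1','upper_tray'):print(q,[(np.round(d['position'],3).tolist(),round(d['score'],2)) for d in bot.find_in('wrist',q)[:3]])
go(.383,.285,.18,1.64)
E
```

```text
[ 0.6602 -0.1332  0.1804] [3.1338 0.0036 1.8616] 0.025167476996821765 [-0.1  0.3  0. ]
bolt_1 [([0.654, -0.129, 0.049], 0.74)]
upper_tray [([0.642, -0.074, 0.038], 0.84)]
twist z 0.222 then shift [ 0.4362 -0.2447 -0.0063] final yaw 1.640 rows 10.0
```

The bolt is in the bay at about (0.654, -0.129, 0.049). On to the second bolt.

Request:
apply_moves(claw=[0.05,0.05,0.05,0.05,0.05,0.05,0.05,0.05,0.05,0.05,0.05,0.05,0.05,0.05,0.05], xyz=[[0,0,0],[0,0,0],[0.04,-0.022,0],[0.04,-0.022,0],[0.04,-0.022,0],[0.04,-0.022,0],[0.04,-0.022,0],[0.04,-0.022,0],[0.04,-0.022,0],[0.04,-0.022,0],[0.04,-0.022,0],[0.04,-0.022,0],[0.036,-0.024,0],[0,0,0],[0,0,0]], twist=[[0,0,0.111],[0,0,0.111],[0,0,0],[0,0,0],[0,0,0],[0,0,0],[0,0,0],[0,0,0],[0,0,0],[0,0,0],[0,0,0],[0,0,0],[0,0,0],[0,0,0],[0,0,0]])

```text
clock: 37.6
position: [0.383, 0.2852, 0.1731]
tool_rot: [-3.14, 0.001, 1.642]
force: [-0.3, -0.6, 0.1]
grip_width: 0.0499
finger_force: 0.0
```

```bash
python3 - <<'E'
from h import *
f=cam('wrist','w14.png');s,p,r=state();print(p.round(4),r.round(4))
b=bot.find_in('wrist','bolt_2');print([(np.round(d['position'],3).tolist(),round(d['score'],2)) for d in b])
u,v=map(int,proj(f,b[0]['position']));print(u,v)
u,v=min(max(u,60),580),max(v,50)
cv2.imwrite('pics/w14c.png',cv2.resize(f['img'][v-50:v+50,u-60:u+60,::-1],None,fx=5,fy=5,interpolation=cv2.INTER_CUBIC));print(u-60,v-50)
E
```

```text
[0.3838 0.2844 0.1731] [-3.1403e+00  9.0000e-04  1.6402e+00]
[([0.385, 0.312, 0.011], 0.65)]
327 146
267 96
```

View pics/w14c.png

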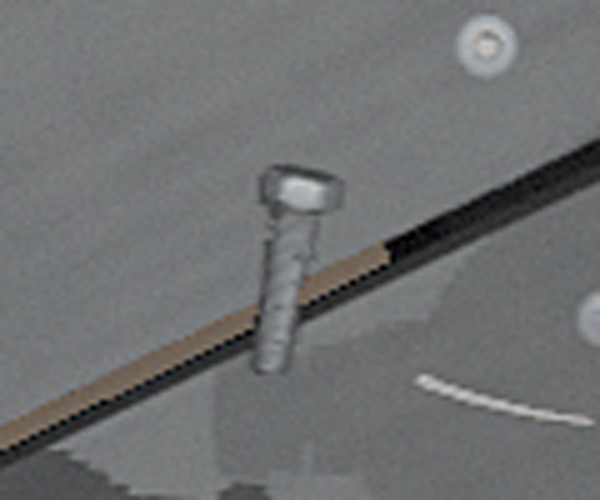

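Bolt head top is at crop (302,170), so pixel (327.4,130). Shaft end is at crop (272,374), so pixel (321.4,170.8).

```bash
python3 - <<'E'
from h import *
f=load('wrist')
a=at(f,327.4,130,.007);b=at(f,321.4,170.8,.005);d=a-b;m=(a+b)/2
print(m.round(4),np.linalg.norm(d),np.arctan2(d[1],d[0]))
go(m[0],m[1],-.0225,np.arctan2(d[1],d[0]))
E
```

```text
[0.383  0.3078 0.006 ] 0.03873065974277558 1.4997548607742701
twist z 0.139 then shift [ 0.0236 -0.0029  0.1957] final yaw 1.500 rows 3.9
```

Request:
apply_moves(claw=[0.04,0.04,0.04,0.04,0.04,0.04,0.04,0.04,0.04,0,0,0,0,0,0,0,0,0,0,0], xyz=[[0,0,0],[0.024,-0.003,0.015],[0,0,0.045],[0,0,0.045],[0,0,0.04],[0,0,0.03],[0,0,0.012],[0,0,0.008],[0,0,0],[0,0,0],[0,0,0],[0,0,0],[0,0,0],[0,0,0],[0,0,-0.02],[0,0,-0.045],[0,0,-0.045],[0,0,-0.045],[0,0,-0.045],[0,0,0]], twist=[[0,0,0.139],[0,0,0],[0,0,0],[0,0,0],[0,0,0],[0,0,0],[0,0,0],[0,0,0],[0,0,0],[0,0,0],[0,0,0],[0,0,0],[0,0,0],[0,0,0],[0,0,0],[0,0,0],[0,0,0],[0,0,0],[0,0,0],[0,0,0]])

```text
clock: 39.7
position: [0.3844, 0.3108, 0.1846]
tool_rot: [3.135, -0.005, 1.501]
force: [0.6, 0.3, -0.6]
grip_width: 0.0088
finger_force: 38.3
```

```bash
python3 - <<'E'
from h import *
s,p,r=state();print(p.round(4),r.round(4),s['grip_width'],s['finger_force'])
ex=np.array([np.cos(.29),np.sin(.29)]);ey=np.array([-ex[1],ex[0]]);t=np.array([.6418,-.0802])+.056*ey
print(t);go(*t,p[2],1.861)
E
```

```text
[0.3844 0.3108 0.1846] [ 3.1349 -0.0053  1.5005] 0.008821704601692636 38.289866134291515
[ 0.62578668 -0.02653834]
twist z -0.360 then shift [-0.3923  0.1347 -0.    ] final yaw 1.861 rows 8.3
```

Request:
apply_moves(claw=[0,0,0,0,0,0,0,0,0,0,0,0,0,0,0,0,0], xyz=[[0,0,0],[0,0,0],[0,0,0],[-0.039,0.0135,0],[-0.039,0.0135,0],[-0.039,0.0135,0],[-0.039,0.0135,0],[-0.039,0.0135,0],[-0.039,0.0135,0],[-0.039,0.0135,0],[-0.039,0.0135,0],[-0.04,0.0135,0],[-0.04,0.013,0],[0,0,0.03],[0,0,0.03],[0,0,0],[0,0,0]], twist=[[0,0,-0.12],[0,0,-0.12],[0,0,-0.12],[0,0,0],[0,0,0],[0,0,0],[0,0,0],[0,0,0],[0,0,0],[0,0,0],[0,0,0],[0,0,0],[0,0,0],[0,0,0],[0,0,0],[0,0,0],[0,0,0]])

```text
clock: 41.4
position: [0.6237, -0.0278, 0.1197]
tool_rot: [-3.142, -0.0, 1.861]
force: [-0.2, 0.7, -0.1]
grip_width: 0.009
finger_force: 38.3
```

```bash
python3 - <<'E'
from h import *
s,p,r=state();print(p.round(4),r.round(4),s['grip_width'])
go(.6258,-.0265,.0195,1.861)
E
```

```text
[ 0.6237 -0.0278  0.1197] [-3.1416e+00 -2.0000e-04  1.8614e+00] 0.00903865048173932
twist z 0.000 then shift [0.0006 0.0024 0.1002] final yaw 1.861 rows 2.0
```

Request:
apply_moves(claw=[0,0,0,0,0,0,0,0,0.025,0.025,0.025,0.025,0.025,0.025,0.025,0.025,0.025,0.025], xyz=[[0,0.002,0.03],[0,0,0.03],[0,0,0.02],[0,0,0.01],[0,0,0.005],[0,0,0.004],[0,0,0],[0,0,0],[0,0,0],[0,0,0],[0,0,0],[0,0,-0.02],[0,0,-0.045],[0,0,-0.045],[0,0,-0.045],[0,0,-0.04],[0,0,0],[0,0,0]], twist=[[0,0,0],[0,0,0],[0,0,0],[0,0,0],[0,0,0],[0,0,0],[0,0,0],[0,0,0],[0,0,0],[0,0,0],[0,0,0],[0,0,0],[0,0,0],[0,0,0],[0,0,0],[0,0,0],[0,0,0],[0,0,0]])

```text
clock: 43.2
position: [0.6258, -0.0276, 0.2157]
tool_rot: [3.14, 0.001, 1.861]
force: [0.2, -1.2, -0.6]
grip_width: 0.0251
finger_force: 0.0
```

```bash
python3 - <<'E'
from h import *
s,p,r=state();print(p.round(4),r.round(4),s['grip_width'],s['force'].round(1))
f=cam('wrist','w15.png');C=np.array([.6418,-.0802]);ex=np.array([np.cos(.29),np.sin(.29)]);ey=np.array([-ex[1],ex[0]])
for c in('wrist','scene','top'):
  if c!='wrist': cam(c,c+'9.png')
  for q in('bolt_1','upper_tray','bit_box','tape_measure'):
    for d in bot.find_in(c,q)[:3]:
      x=np.array(d['position']);print(c,q,x.round(3),round(d['score'],2),'tray xy',round((x[:2]-C)@ex,3),round((x[:2]-C)@ey,3))
# rim re-check: colour of base in w15 around expected rim corners
print([np.round(proj(f,[*(C+a*ex+b*ey),.063])) .tolist() for a,b in((-.06,.085),(.06,.085),(.06,-.085),(-.06,-.085))])
E
```

```text
[ 0.6258 -0.0276  0.2157] [3.1402e+00 8.0000e-04 1.8608e+00] 0.02512792366009394 [ 0.2 -1.2 -0.6]
wrist bolt_1 [ 0.657 -0.127  0.05 ] 0.76 tray xy 0.001 -0.05
wrist bolt_1 [ 0.625 -0.026  0.048] 0.66 tray xy -0.0 0.056
wrist upper_tray [ 0.645 -0.063  0.038] 0.67 tray xy 0.008 0.015
wrist bit_box [0.574 0.092 0.026] 0.74 tray xy -0.015 0.184
wrist tape_measure [0.643 0.108 0.063] 0.97 tray xy 0.055 0.18
wrist tape_measure [ 0.655 -0.127  0.052] 0.43 tray xy -0.001 -0.048
scene upper_tray [ 0.634 -0.062  0.049] 0.75 tray xy -0.003 0.02
scene upper_tray [0.634 0.14  0.036] 0.28 tray xy 0.056 0.213
scene tape_measure [0.639 0.143 0.035] 0.95 tray xy 0.061 0.215
top bolt_1 [ 0.655 -0.128  0.042] 0.51 tray xy -0.001 -0.05
top upper_tray [ 0.634 -0.074  0.036] 0.6 tray xy -0.006 0.009
top bit_box [0.566 0.103 0.025] 0.58 tray xy -0.02 0.198
top tape_measure [0.637 0.117 0.056] 0.73 tray xy 0.052 0.19
[[255.0, 144.0], [390.0, 145.0], [382.0, 313.0], [263.0, 313.0]]
```

One bolt lies in each bay and the bystanders have not moved. Everything is let go, so I hand in.

```bash
python3 -c "
from workcell import bot
print(bot.job_done())"
```

```text
the job is handed in; nothing more can be done
None
```

The two-tier tray is packed and handed in at about 43 s: marker and scriber lie flat in the base, the upper tray sits home on it, one bolt is in each bay, and the bit box and tape measure have not moved; the judge returned no verdict.

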